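# Pull the chipped relays off the service rack

### The job

Two of the four relays clipped in the rack have a corner of the housing broken away. Slide the keeper open by its knob, force the two chipped relays along their lanes, past the spring pins that hold them, so that they drop into the tray at the lane ends, then slide the keeper fully shut again; the two sound relays must stay fully home all the while.

Things in the scene. Friction and masses are not known exactly. Their poses are not given: they have to be found in the camera images.
- rack: grey relay rack, fixed. Origin: bench level, under the middle of its 4 lanes; x runs along the lanes towards the tray, y to the left. Deck 36 mm above the bench, x -70..34, y -185..112 mm. Lanes at y = -87, -29, 29, 87. Ribs beside them (x -24..9, 10 mm high) have lips over the relay feet: relays cannot be lifted, only slid to +x. A 6 mm high stop lies behind each foot (x -27..-24).
- pins (a point): middle of the row of spring pins, on the deck (rack x 15 mm, y 0). In every lane two round steel pins 6 mm high stand in front of the foot's wide part, one at each side; a push of 10 to 15 N along +x forces the relay past them.
- tray (a point): centre of the floor of the open steel reject tray beyond the deck's far edge (rack x 76 mm, y 0). Inside: rack x 34..116, y -112..112 mm; floor 4 mm, rim 40 mm above the bench. A relay pushed about 45 mm along its lane tips over the edge into it.
- keeper (a joint): slide of the keeper, a dark steel comb across the lane ends (rack x = 28 mm). 0 = shut: its 4 teeth (8 mm wide in y, 6 mm thick, 13 mm high above the deck) block the lanes' middles. 0.029 m (its stop, towards rack +y) = open: teeth midway between lanes. A push of 2 N moves it; it stays where left.
- keeper_knob (a point): centre of the top of the keeper's upright knob, 12 mm wide (rack y), 16 mm (rack x), 40 mm high above the deck; at rack x = 28 mm, y = -160 mm when shut, -131 mm when open.
- sound_1: cream plastic relay. Foot 6 mm thick, 44 long, 36 wide (front 12 mm: 28 wide); on its middle a housing 28 x 28, 34 mm high (top 40 above the deck; brass blades 7 more). Origin: centre of the foot's underside; x points to the tray. Sound: its housing is whole.
- sound_2: cream plastic relay. Foot 6 mm thick, 44 long, 36 wide (front 12 mm: 28 wide); on its middle a housing 28 x 28, 34 mm high (top 40 above the deck; brass blades 7 more). Origin: centre of the foot's underside; x points to the tray. Sound: its housing is whole.
- chipped_1: cream plastic relay. Foot 6 mm thick, 44 long, 36 wide (front 12 mm: 28 wide); on its middle a housing 28 x 28, 34 mm high (top 40 above the deck; brass blades 7 more). Origin: centre of the foot's underside; x points to the tray. Chipped: an upper corner on the tray side, 14 x 14 mm, 24 mm deep, is broken away; rear face whole.
- chipped_2: cream plastic relay. Foot 6 mm thick, 44 long, 36 wide (front 12 mm: 28 wide); on its middle a housing 28 x 28, 34 mm high (top 40 above the deck; brass blades 7 more). Origin: centre of the foot's underside; x points to the tray. Chipped: an upper corner on the tray side, 14 x 14 mm, 24 mm deep, is broken away; rear face whole.
- chipped_1_mid (a point): middle of the first chipped relay, 20 mm above its foot's underside.
- chipped_2_mid (a point): middle of the second chipped relay, 20 mm above its foot's underside.
There are look-alikes about, which are no part of the job. Leave any brown or turquoise look-alike of the chipped_2 alone.

How it is judged:
By the outcome, as a careful person would: the job done as asked, in the order asked, and still so for the second after the job is handed in, with the robot touching nothing.
It also fails if it takes over 54 s, if anything falls off the work surface, if the arm or the gripper's body presses on something with over 40 N, if the wrist force passes 120 N, or if a joint passes its speed limit or range.

### The arm

A 6-joint arm with a two-finger parallel gripper is mounted at the origin on the work surface. World frame = base frame: x ahead of the robot, y to its left, z up, the work surface at z = 0. Lengths are in m, angles in rad, forces in N, time in s.
With the tool pointing down it reaches from about 0.4 to 0.825 m from the base axis. Payload 7 kg.
Tool frame: the origin (TCP) lies on the centre line of the jaws, within the pads' length; the fingertips stand 22 mm ahead of it and the grasp point (between the pads) lies 3 mm ahead of it; z points along the fingers, y is the line along which they close (so a half turn about z gives the same grasp; the last joint's range is limited). The gripper opens to 88 mm and grips with 3 to 60 N. Pads are 19 mm wide; open, the fingers measure 130 mm over their backs; the gripper's body (78 mm by 193 mm) begins 47 mm behind the grasp point.
Start: joints at [-0.912, 0.359, 0.012, 0, -1.224, -0.288], TCP at [0.245, -0.629, 0.249] pointing down, gripper open.
Joint ranges: [-3.07, 3.07], [-1.43, 2.12], [-1.02, 1.25], [-3.03, 1.67], [-3.05, -0], [-3.03, 3.03]. Speed limits (rad/s): [2.39, 2.39, 3.01, 3.14, 3.14, 3.14].

### API

Orientations are given as [roll, pitch, yaw] about the fixed x, y, z axes, in that order (R = Rz(yaw) Ry(pitch) Rx(roll)).
In Python, from station import arm gives the robot as it stands.
- The arm moves only by the tool arm_command, never from a script. Its argument "series" is one flat list of numbers, 7 for each row, row after row: the turn, a rotation vector about the tool's x, y, z each as a share of 90 degrees, from -1 to 1, then the shift along the tool's x, y, z each as a share of 0.1 m, from -1 to 1, then the opening, from 0 (shut) to 1 (fully open). A call has 1 to 8 rows; each row is the pose to reach, as a shift and turn from the pose commanded when the call began, along the tool's axes at that moment; what a row does not reach only later rows make up. A row lasts 1/8 s, in which the tool goes at most 62.5 mm and 10.7 degrees, less where a joint would pass 70% of its speed; a pose out of reach is approached as far as the arm can. A call with a number of a shift or a turn outside -1 to 1 is refused whole. A call with a gripper value outside its range is refused whole. The fingers move at their own pace and stop on an object; "force" is the grip in N (left out, the last holds). Time passes only in rows, so rows that repeat a pose let the fingers close. It gives the time, the measured TCP pose, the force, the opening and the grip force at its end, in the units of the state.
- arm.get_state(): the state, without advancing time (a new reading comes with each control period).
- arm.grab_frame(name): name is "scene" or "side" or "wrist"; returns the picture (400x640x3 uint8, blue, green, red); there is no depth.
- arm.camera_model(name): a dict with "fovy" (degrees; the focal length in pixels is half the picture's height over the tangent of half this angle, whatever the lens; pixels are square), "cx", "cy" (the principal point, pixels), "pose" (4x4, takes a point from camera to world coordinates). Camera axes: x right, y down, z forward; pixel columns grow to the right and rows downward; lengths in m; the calibration is good to about 2 mm. The wrist camera is an equidistant fisheye: a pixel r from the principal point sees the ray r / f radians off the axis. A picture is of the moment at which its call begins: read the wrist's pose just before it. camera_model takes no time and is no camera call; for the wrist camera it gives the pose at the moment of the call.
- arm.job_done(): hands the job in; it is judged then, once.
The state is a dict: "t": time; "q": joint angles; "qd": joint speeds; "joint_efforts": joint torques, N m; "eef_pos": TCP position; "ee_rot": TCP orientation; "force": force on the tool from outside, world axes, zero at the start; "moment": the same for the moment, N m; "width": finger opening in m; "gripper_force": force on a finger pad.
Only numpy, scipy, OpenCV 4.12 (cv2) and the standard library are available. Lean on these libraries where they do the work, as an engineer would, in place of code of your own. Each camera call takes 0.05 s, during which the arm holds its last target. There are 200 camera calls.

## Working session

There is one attempt and no reset: what is moved stays moved. The work goes in short steps, Python scripts to look and compute and a tool call to move; the robot and the scene stay as the last step left them, time stands still between calls to the robot, and variables do not carry over. Pictures are saved under pics/ and viewed, at most 10 in all, crops included, and the job is handed in when it is done.

Besides the shell and the picture viewer there is one more tool, called as name(argument=value, ...) on one line, values as JSON. arm_command: Moves the arm, as the interface text tells. Its arguments: {"type":"object","properties":{"series":{"type":"array"},"force":{"type":"number"}},"required":["series"]}

```bash
mkdir -p pics; python3 - <<'E'
from station import arm
import cv2,numpy as np
for n in ["scene","side"]:
    im=arm.grab_frame(n); cv2.imwrite(f"pics/{n}0.png",im)
    m=arm.camera_model(n); print(n,m["fovy"],m["cx"],m["cy"],np.round(m["pose"],4).tolist())
m=arm.camera_model("wrist");cv2.imwrite("pics/wrist0.png",arm.grab_frame("wrist"))
print(m)
s=arm.get_state();print(s)
E
```

```text
scene 44.597539735484276 322.6387463346011 203.45230519854013 [[0.5196, 0.4861, -0.7026, 1.0527], [0.8544, -0.2913, 0.4303, -0.2822], [0.0045, -0.8239, -0.5667, 0.489], [0.0, 0.0, 0.0, 1.0]]
side 51.33292875890912 312.5173820366212 207.66549661805408 [[0.7638, -0.4778, 0.4339, 0.255], [-0.6454, -0.5662, 0.5127, -0.3212], [0.0007, -0.6716, -0.7409, 0.6061], [0.0, 0.0, 0.0, 1.0]]
{'fovy': 65.70646984690485, 'cx': 320.50630424253205, 'cy': 199.67739037127177, 'pose': array([[-0.36280417,  0.89650625,  0.25426302,  0.17462294],
       [ 0.93186261,  0.34836766,  0.10135117, -0.65536032],
       [ 0.00228495,  0.27370882, -0.96180989,  0.38294813],
       [ 0.        ,  0.        ,  0.        ,  1.        ]])}
{'t': 0.15, 'q': array([-9.11879217e-01,  3.59190028e-01,  1.12718231e-02, -2.15315202e-04,
       -1.22412884e+00, -2.88074797e-01]), 'qd': array([ 3.86716280e-04, -2.86683273e-03,  2.80050723e-03,  7.88692605e-04,
       -7.92467795e-06,  2.16952494e-04]), 'joint_efforts': array([-1.62703142e-03, -5.83277535e+01,  2.93290222e+01,  7.00124949e+00,
        8.73563520e-03, -9.67106075e-05]), 'eef_pos': array([ 0.24444163, -0.62881198,  0.24786699]), 'ee_rot': array([ 3.14033596e+00, -1.61267463e-04, -2.77082352e+00]), 'force': array([0.27390007, 0.13785901, 0.27548685]), 'moment': array([-0.00697525,  0.01066715,  0.0230127 ]), 'gripper_force': 0.0, 'width': 0.08754199323752669}
```

View pics/scene0.png

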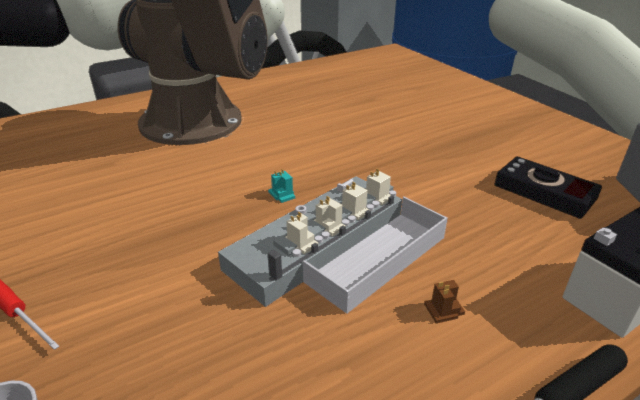

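View pics/side0.png

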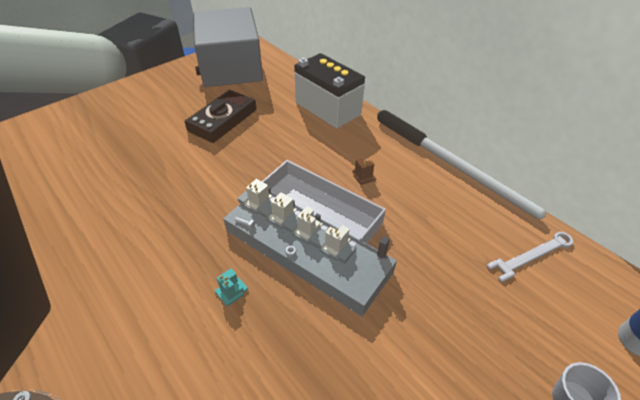

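The rack runs diagonally. The knob is at scene (274,265), and the relays are at about (298,235), (328,215), (355,200) and (378,185). I'll zoom in on both views.

```bash
python3 - <<'E'
import cv2,numpy as np
a=cv2.imread("pics/scene0.png")[165:310,210:455];b=cv2.imread("pics/side0.png")[155:320,215:405]
cv2.imwrite("pics/za.png",cv2.resize(a,None,fx=3.2,fy=3.2,interpolation=cv2.INTER_CUBIC))
cv2.imwrite("pics/zb.png",cv2.resize(b,None,fx=3.6,fy=3.6,interpolation=cv2.INTER_CUBIC))
E
```

```text
(no output)
```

View pics/za.png

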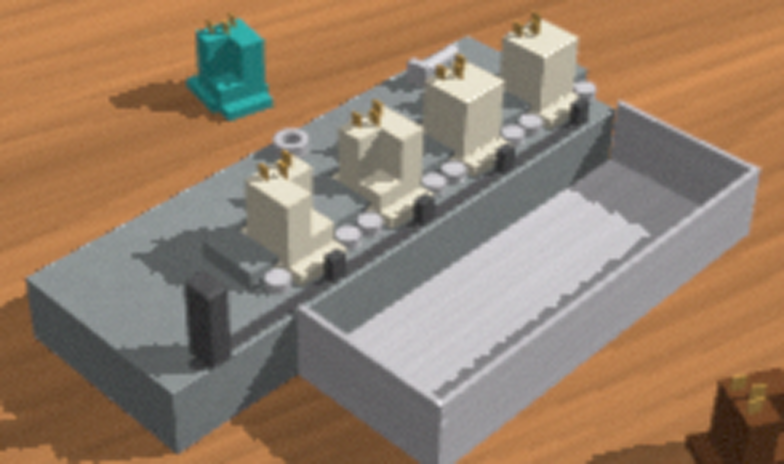

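View pics/zb.png

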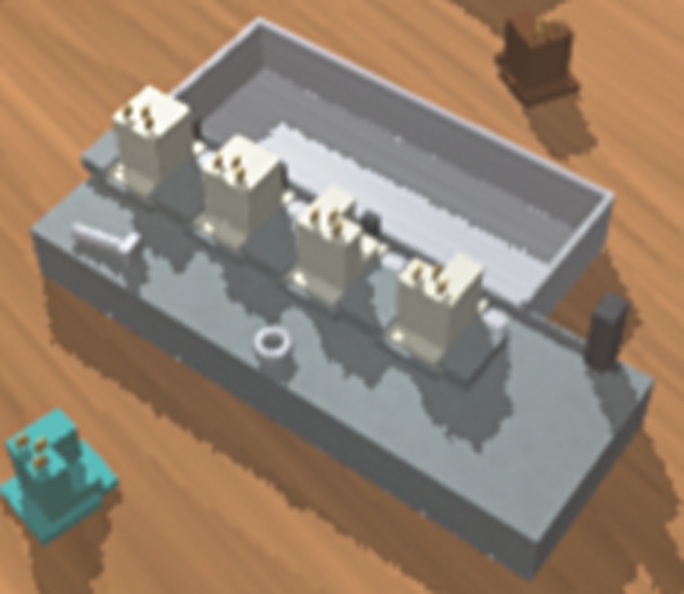

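The chipped relays are in lanes y=-87 and -29. The keeper is shut, and a ring and a bolt lie on the deck behind the relays. Next I'll fit the rack pose from the deck corners.

```bash
cat > h.py <<'E'
from station import arm
import numpy as np
from scipy.optimize import least_squares
def ray(n,u,v,m=None):
    m=m or arm.camera_model(n); f=200/np.tan(np.radians(m["fovy"]/2)); x,y=(u-m["cx"])/f,(v-m["cy"])/f
    d=np.array([x,y,1.])
    if n=="wrist":
        r=np.hypot(x,y); d=np.array([x/r*np.sin(r),y/r*np.sin(r),np.cos(r)])
    return m["pose"][:3,3],m["pose"][:3,:3]@d
def onz(n,u,v,z,m=None):
    o,d=ray(n,u,v,m); return (o+d*(z-o[2])/d[2])[:2]
E
python3 - <<'E'
from h import *
A=[((28,283),(-70,-185),36),((178,397),(34,-185),36),((612,110),(34,112),36),((470,38),(-70,112),36),((208,288),(28,-160),76),((440,402),(117,-113),40),((758,170),(117,113),40)]
B=[((32,232),(-70,112),36),((535,543),(-70,-185),36),((652,382),(34,-185),36),((613,305),(28,-160),76),((612,196),(117,-113),40),((260,20),(117,113),40)]
R=[];W=[];N=[]
for n,L,s,o in (("scene",A,3.2,(210,165)),("side",B,3.6,(215,155))):
    for p,r,z in L:
        u,v=[(p[i]+.5)/s-.5+o[i] for i in (0,1)]
        W.append(onz(n,u,v,z/1000)); R.append(np.array(r)/1000);N.append(n)
R=np.array(R);W=np.array(W)
T=lambda p,R:np.c_[p[0]+np.cos(p[2])*R[:,0]-np.sin(p[2])*R[:,1],p[1]+np.sin(p[2])*R[:,0]+np.cos(p[2])*R[:,1]]
for k in (None,"scene","side"):
    i=[j for j in range(len(N)) if k in (None,N[j])]
    r=least_squares(lambda p:(T(p,R[i])-W[i]).ravel(),[.55,-.1,-.7],loss="soft_l1",f_scale=.003)
    print(k,r.x,np.round(r.fun.reshape(-1,2)*1000,1).tolist())
E
```

```text
None [0.54301883 0.06548277 0.2422534 ] [[-2.0, -0.3], [-0.1, -1.4], [2.2, 2.2], [-1.6, -0.2], [-0.2, -0.4], [2.4, 0.8], [0.3, -0.8], [-0.0, 1.9], [1.4, -0.6], [2.8, 0.5], [-1.4, -1.0], [-1.4, 1.2], [-1.5, -1.3]]
scene [0.54279019 0.06544679 0.24512023] [[-1.6, -0.4], [0.2, -1.2], [1.6, 2.2], [-2.1, -0.5], [0.0, -0.2], [2.4, 1.1], [-0.3, -0.6]]
side [0.54330726 0.06557947 0.23860101] [[0.6, 2.3], [1.0, -0.4], [2.5, 0.3], [-1.7, -1.2], [-1.4, 0.8], [-0.7, -1.5]]
```

```bash
cat >> h.py <<'E'
from scipy.spatial.transform import Rotation as Ro
RK=[.543,.0655,.242]
def rw(x,y):
    c,s=np.cos(RK[2]),np.sin(RK[2]); return np.array([RK[0]+c*x-s*y,RK[1]+s*x+c*y])
def wr(p):
    c,s=np.cos(RK[2]),np.sin(RK[2]); d=np.array(p[:2])-RK[:2]; return np.array([c*d[0]+s*d[1],-s*d[0]+c*d[1]])
def go(x,y,z):
    "move numbers to rack x,y (m), world z, tool y along rack y"
    s=arm.get_state(); R=Ro.from_euler("xyz",s["ee_rot"])
    T=Ro.from_euler("xyz",[np.pi,0,RK[2]-np.pi])
    print("t",s["t"],"rack",wr(s["eef_pos"]).round(4),s["eef_pos"][2].round(4),"F",s["force"].round(1),"w",s["width"].round(4))
    print("turn",((R.inv()*T).as_rotvec()/(np.pi/2)).round(3),"shift",(R.inv().apply(np.r_[rw(x,y),z]-s["eef_pos"])*10).round(3))
E
python3 - <<'E'
from h import *
go(.028,-.16,.2)
for u,v in [((272+.5)/3.6-.5+215,(350+.5)/3.6-.5+155),((105+.5)/3.6-.5+215,(240+.5)/3.6-.5+155)]: print(wr(onz("side",u,v,.038)))
E
```

```text
Traceback (most recent call last):
  File "h.py", line 22, in go
    print("t",s["t"],"rack",wr(s["eef_pos"]).round(4),s["eef_pos"][2].round(4),"F",s["force"].round(1),"w",s["width"].round(4))
                                                                                                           ^^^^^^^^^^^^^^^^
AttributeError: 'float' object has no attribute 'round'
```

arm_command(series=[0,0,0.04,-0.5,0.35,0,0.6,0,0,0.082,-1,0.7,0,0.6,0,0,0.082,-1,0.7,0,0.6])

```text
t: 0.52
eef_pos: [0.3143, -0.5249, 0.2489]
ee_rot: [3.142, 0.001, -2.897]
force: [-0.5, -1.4, 0.7]
width: 0.063
gripper_force: 0.0
```

arm_command(series=[0,0,0,-0.5,0.45,0,0.6,0,0,0,-1,0.9,0,0.6,0,0,0,-1,0.9,0,0.6])

```text
t: 0.9
eef_pos: [0.3894, -0.4143, 0.2487]
ee_rot: [-3.142, 0.0, -2.896]
force: [-0.5, -0.6, -0.3]
width: 0.0525
gripper_force: 0.0
```

```bash
python3 -c "
from h import *
go(.028,-.16,.2)"
```

```text
Traceback (most recent call last):
  File "h.py", line 22, in go
    print("t",s["t"],"rack",wr(s["eef_pos"]).round(4),s["eef_pos"][2].round(4),"F",s["force"].round(1),"w",s["width"].round(4))
                                                                                                           ^^^^^^^^^^^^^^^^
AttributeError: 'float' object has no attribute 'round'
```

```bash
sed -i 's/s\["width"\].round(4)/round(float(s["width"]),4)/' h.py; python3 - <<'E'
from h import *
go(.028,-.16,.2)
for u,v in [((272+.5)/3.6-.5+215,(350+.5)/3.6-.5+155),((105+.5)/3.6-.5+215,(240+.5)/3.6-.5+155)]: print(wr(onz("side",u,v,.038)))
E
```

```text
t 0.9 rack [-0.2641 -0.429 ] 0.2487 F [-0.5 -0.6 -0.3] w 0.0525
turn [-0.     0.     0.002] shift [-2.93   2.68   0.488]
[-0.05832819 -0.03298738]
[-0.05399961  0.0756393 ]
```

arm_command(series=[0,0,0,-0.45,0.4,0,0.6,0,0,0,-0.9,0.8,0,0.6,0,0,0,-1,0.9,0,0.6])

```text
t: 1.27
eef_pos: [0.4648, -0.3035, 0.2485]
ee_rot: [3.142, 0.0, -2.897]
force: [-0.5, 0.1, -0.6]
width: 0.0523
gripper_force: 0.0
```

arm_command(series=[0,0,0,-0.45,0.4,0,0.6,0,0,0,-0.9,0.8,0,0.6,0,0,0,-1,0.9,0,0.6])

```text
t: 1.65
eef_pos: [0.5403, -0.1924, 0.2482]
ee_rot: [3.142, -0.0, -2.898]
force: [-0.3, -0.7, -0.0]
width: 0.0527
gripper_force: 0.0
```

arm_command(series=[0,0,0,-0.45,0.4,0,0.6,0,0,0,-0.9,0.8,0.1,0.6,0,0,0,-0.93,0.88,0.2,0.6,0,0,0,-0.93,0.88,0.2,0.6])

```text
t: 2.15
eef_pos: [0.6073, -0.0866, 0.2272]
ee_rot: [3.141, -0.003, -2.899]
force: [-1.0, -0.6, 0.2]
width: 0.0525
gripper_force: 0.0
```

```bash
python3 - <<'E'
from h import *
import cv2
go(.028,-.16,.074)
m=arm.camera_model("wrist"); im=arm.grab_frame("wrist"); cv2.imwrite("pics/w1.png",im)
f=200/np.tan(np.radians(m["fovy"]/2))
def px(x,y,z):
    p=np.linalg.inv(m["pose"])@np.r_[rw(x,y),z,1]; th=np.arctan2(np.hypot(p[0],p[1]),p[2]); r=np.hypot(p[0],p[1])
    return (int(m["cx"]+f*th*p[0]/r),int(m["cy"]+f*th*p[1]/r))
for q in [(.028,-.16,.076),(.034,-.185,.036),(-.07,-.185,.036),(.034,.112,.036),(-.016,-.087,.07),(-.016,-.029,.07),(-.016,.029,.07)]:
    cv2.circle(im,px(*q),2,(0,0,255),-1); print(q,px(*q))
cv2.imwrite("pics/w1m.png",im)
E
```

```text
t 2.15 rack [ 0.026  -0.1631] 0.2272 F [-1.  -0.6  0.2] w 0.0525
turn [ 0.    -0.002  0.   ] shift [-0.024  0.031  1.532]
(0.028, -0.16, 0.076) (322, 195)
(0.034, -0.185, 0.036) (299, 191)
(-0.07, -0.185, 0.036) (298, 94)
(0.034, 0.112, 0.036) (531, 192)
(-0.016, -0.087, 0.07) (398, 149)
(-0.016, -0.029, 0.07) (452, 152)
(-0.016, 0.029, 0.07) (499, 154)
```

View pics/w1m.png

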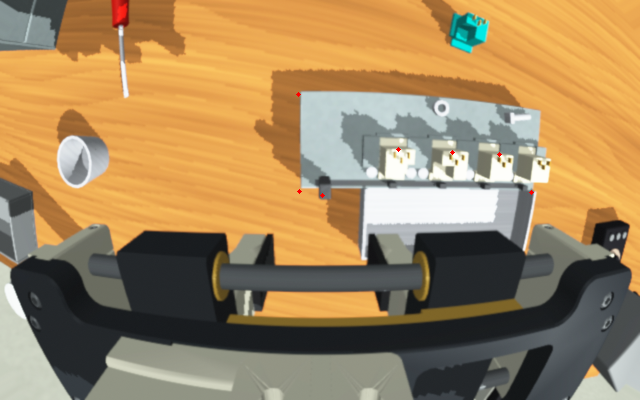

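The wrist view agrees with the fitted pose within about 2–3 px: the knob is near (325,190), and the chipped relays are at (398,160) and (450,160). Now I'll descend and grip the knob.

arm_command(series=[0,0,0,-0.02,0.04,0.4,0.6,0,0,0,-0.02,0.04,0.8,0.6,0,0,0,-0.02,0.04,1,0.6])

```text
t: 2.58
eef_pos: [0.6077, -0.0836, 0.1272]
ee_rot: [3.141, -0.002, -2.902]
force: [0.7, 0.2, 0.6]
width: 0.053
gripper_force: 0.0
```

arm_command(series=[0,0,0,0,0,0.25,0.6,0,0,0,0,0,0.5,0.6,0,0,0,0,0,0.52,0.6,0,0,0,0,0,0.52,0.05,0,0,0,0,0,0.52,0.05,0,0,0,0,0,0.52,0.05,0,0,0,0,0,0.52,0.05,0,0,0,0,0,0.52,0.05], force=15)

```text
t: 3.58
eef_pos: [0.6093, -0.0815, 0.0769]
ee_rot: [-3.141, 0.0, -2.899]
force: [-0.2, -0.6, 1.2]
width: 0.0121
gripper_force: 15.0
```

```bash
python3 -c "
from h import *
go(.028,-.131,.074)"
```

```text
t 3.575 rack [ 0.0291 -0.1586] 0.0769 F [-0.2 -0.6  1.2] w 0.0121
turn [-0.  0.  0.] shift [0.011 0.276 0.029]
```

arm_command(series=[0,0,0,0,0.08,0,0.05,0,0,0,0,0.16,0,0.05,0,0,0,0,0.24,0,0.05,0,0,0,0,0.28,0,0.05,0,0,0,0,0.3,0,0.05,0,0,0,0,0.31,0,0.05,0,0,0,0,0.31,0,0.05])

```text
t: 4.45
eef_pos: [0.6027, -0.0544, 0.0769]
ee_rot: [-3.138, 0.0, -2.899]
force: [6.9, -21.2, -1.2]
width: 0.0121
gripper_force: 15.0
```

```bash
python3 -c "
from h import *
go(.028,-.131,.074)"
```

```text
t 4.45 rack [ 0.0292 -0.1308] 0.0769 F [  6.9 -21.2  -1.2] w 0.0121
turn [-0.002  0.     0.   ] shift [ 0.012 -0.002  0.029]
```

arm_command(series=[0,0,0,0,-0.03,0,0.05,0,0,0,0,-0.03,0,0.3,0,0,0,0,-0.03,0,0.3,0,0,0,0,-0.03,-0.3,0.3,0,0,0,0,-0.03,-0.55,0.3,0,0,0,0,-0.03,-0.55,0])

```text
t: 5.2
eef_pos: [0.6035, -0.0537, 0.1334]
ee_rot: [-3.141, 0.003, -2.899]
force: [0.4, 0.2, -0.3]
width: 0.0209
gripper_force: 0.0
```

```bash
python3 -c "
from h import *
go(-.032,-.087,.130)"
```

```text
t 5.2 rack [ 0.0302 -0.1302] 0.1334 F [ 0.4  0.2 -0.3] w 0.0209
turn [-0.     0.002  0.   ] shift [0.622 0.433 0.032]
```

arm_command(series=[0,0,0,0.3,0.2,0,0,0,0,0,0.62,0.43,0,0,0,0,0,0.62,0.43,0,0,0,0,0,0.62,0.43,0,0])

```text
t: 5.7
eef_pos: [0.5321, -0.0271, 0.1313]
ee_rot: [-3.142, -0.0, -2.899]
force: [-0.2, -0.3, 0.2]
width: 0.0004
gripper_force: 0.0
```

```bash
python3 - <<'E'
from h import *
import cv2
go(-.032,-.087,.073)
a=arm.grab_frame("scene")[150:310,200:460]; b=arm.grab_frame("wrist")[60:260,250:600]
cv2.imwrite("pics/c2.png",np.vstack([cv2.resize(a,(520,320),interpolation=cv2.INTER_CUBIC),cv2.resize(b,(520,270),interpolation=cv2.INTER_CUBIC)]))
E
```

```text
t 5.7 rack [-0.0328 -0.0873] 0.1313 F [-0.2 -0.3  0.2] w 0.0004
turn [-0.    -0.     0.001] shift [-0.008  0.003  0.583]
```

View pics/c2.png

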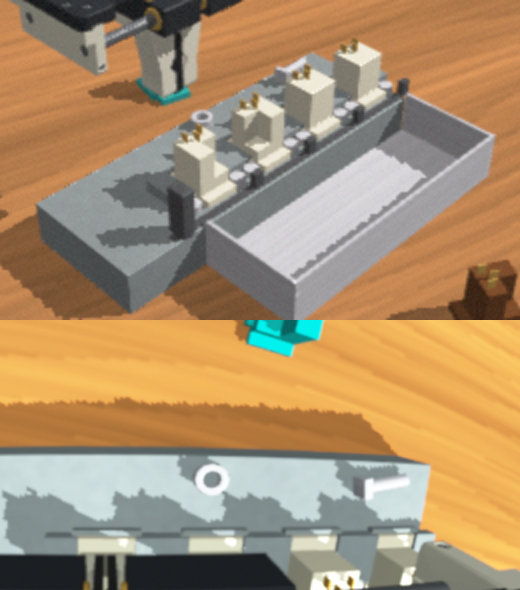

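The keeper is open, with its teeth midway between the lanes. The finger is above and behind lane -87, so I'll descend.

arm_command(series=[0,0,0,0,0,0.3,0,0,0,0,0,0,0.5,0,0,0,0,0,0,0.57,0,0,0,0,0,0,0.58,0,0,0,0,0,0,0.58,0])

```text
t: 6.42
eef_pos: [0.5325, -0.0274, 0.0741]
ee_rot: [-3.142, 0.001, -2.9]
force: [-0.6, -1.2, -0.5]
width: 0.0004
gripper_force: 0.0
```

arm_command(series=[0,0,0,-0.04,0,0,0,0,0,0,-0.07,0,0,0,0,0,0,-0.1,0,0,0,0,0,0,-0.13,0,0,0,0,0,0,-0.16,0,0,0,0,0,0,-0.19,0,0,0,0,0,0,-0.22,0,0,0,0,0,0,-0.25,0,0,0])

```text
t: 7.42
eef_pos: [0.5563, -0.0214, 0.0734]
ee_rot: [3.142, -0.0, -2.9]
force: [-2.5, -1.9, -1.5]
width: 0.0007
gripper_force: 1.5
```

```bash
python3 -c "
from h import *
go(.02,-.087,.073)"
```

```text
t 7.425 rack [-0.0079 -0.0876] 0.0734 F [-2.5 -1.9 -1.5] w 0.0007
turn [ 0. -0. -0.] shift [-0.279  0.006  0.004]
```

arm_command(series=[0,0,0,-0.05,0,0,0,0,0,0,-0.1,0,0,0,0,0,0,-0.15,0,0,0,0,0,0,-0.2,0,0,0,0,0,0,-0.24,0,0,0,0,0,0,-0.28,0,0,0,0,0,0,-0.3,0,0,0,0,0,0,-0.3,0,0,0])

```text
t: 8.43
eef_pos: [0.5855, -0.0142, 0.0735]
ee_rot: [3.142, 0.0, -2.9]
force: [-0.2, 0.0, -0.4]
width: 0.0002
gripper_force: 0.0
```

```bash
python3 - <<'E'
from h import *
import cv2
go(-.032,-.087,.13)
a=arm.grab_frame("scene")[150:310,200:460]; b=arm.grab_frame("side")[140:330,200:420]
cv2.imwrite("pics/c3.png",np.hstack([cv2.resize(a,(420,260),interpolation=cv2.INTER_CUBIC),cv2.resize(b,(370,260))]))
E
```

```text
t 8.425 rack [ 0.0222 -0.0876] 0.0735 F [-0.2  0.  -0.4] w 0.0002
turn [0. 0. 0.] shift [ 0.541  0.006 -0.565]
```

View pics/c3.png

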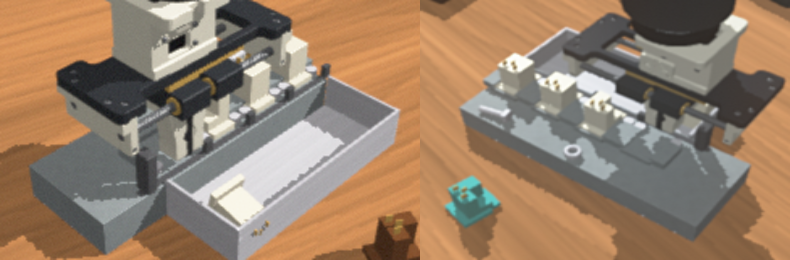

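The first chipped relay is in the tray at (230,200). Next is lane -29.

arm_command(series=[0,0,0,0,0,-0.3,0,0,0,0,0,0,-0.57,0,0,0,0,0.3,0.3,-0.58,0,0,0,0,0.54,0.59,-0.58,0,0,0,0,0.54,0.59,-0.58,0,0,0,0,0.54,0.59,-0.58,0])

```text
t: 9.28
eef_pos: [0.5192, 0.0302, 0.132]
ee_rot: [-3.142, 0.001, -2.899]
force: [0.8, 0.3, 0.4]
width: 0.0003
gripper_force: 0.0
```

```bash
python3 -c "
from h import *
go(-.032,-.029,.073)"
```

```text
t 9.275 rack [-0.0315 -0.0286] 0.132 F [0.8 0.3 0.4] w 0.0003
turn [-0.     0.001  0.001] shift [ 0.005 -0.004  0.59 ]
```

arm_command(series=[0,0,0,0,0,0.3,0,0,0,0,0,0,0.5,0,0,0,0,0,0,0.57,0,0,0,0,0,0,0.58,0,0,0,0,0,0,0.58,0])

```text
t: 9.9
eef_pos: [0.5194, 0.0301, 0.0741]
ee_rot: [-3.142, 0.001, -2.9]
force: [0.0, 0.3, 0.2]
width: 0.0008
gripper_force: 0.0
```

arm_command(series=[0,0,0,-0.04,0,0,0,0,0,0,-0.07,0,0,0,0,0,0,-0.1,0,0,0,0,0,0,-0.13,0,0,0,0,0,0,-0.16,0,0,0,0,0,0,-0.19,0,0,0,0,0,0,-0.22,0,0,0,0,0,0,-0.25,0,0,0])

```text
t: 10.9
eef_pos: [0.5431, 0.0361, 0.0735]
ee_rot: [3.142, -0.0, -2.9]
force: [-2.9, -1.9, -1.9]
width: 0.0006
gripper_force: 1.5
```

arm_command(series=[0,0,0,-0.05,0,0,0,0,0,0,-0.1,0,0,0,0,0,0,-0.15,0,0,0,0,0,0,-0.2,0,0,0,0,0,0,-0.24,0,0,0,0,0,0,-0.28,0,0,0,0,0,0,-0.3,0,0,0,0,0,0,-0.3,0,0,0])

```text
t: 11.9
eef_pos: [0.5723, 0.0433, 0.0735]
ee_rot: [3.142, 0.0, -2.9]
force: [0.0, 0.4, 0.4]
width: 0.0003
gripper_force: 0.0
```

arm_command(series=[0,0,0,0,0,-0.3,0,0,0,0,0,0,-0.6,0,0,0,0,0,-0.3,-0.6,0.15,0,0,0,0,-0.7,-0.6,0.3,0,0,0,0,-1,-0.6,0.35,0,0,0,0,-1,-0.6,0.35])

```text
t: 12.65
eef_pos: [0.5961, -0.0555, 0.1334]
ee_rot: [-3.142, -0.0, -2.902]
force: [0.5, 0.5, 0.0]
width: 0.0298
gripper_force: 0.0
```

```bash
python3 - <<'E'
from h import *
import cv2
go(.029,-.131,.075)
a=arm.grab_frame("scene")[150:310,200:460]; b=arm.grab_frame("side")[140:330,200:420]
cv2.imwrite("pics/c4.png",np.hstack([cv2.resize(a,(420,260),interpolation=cv2.INTER_CUBIC),cv2.resize(b,(370,260))]))
E
```

```text
t 12.65 rack [ 0.0225 -0.1302] 0.1334 F [0.5 0.5 0. ] w 0.0298
turn [-0.    -0.    -0.002] shift [-0.065 -0.007  0.584]
```

View pics/c4.png

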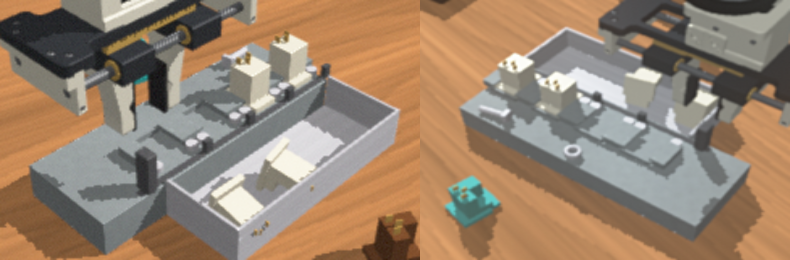

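Both chipped relays are in the tray and both sound ones are home. Now I'll grip the knob and shut the keeper.

arm_command(series=[0,0,0,-0.065,-0.007,0.1,0.35,0,0,0,-0.065,-0.007,0.35,0.35,0,0,0,-0.065,-0.007,0.57,0.35,0,0,0,-0.065,-0.007,0.57,0.35,0,0,0,-0.065,-0.007,0.57,0.05,0,0,0,-0.065,-0.007,0.57,0.05,0,0,0,-0.065,-0.007,0.57,0.05,0,0,0,-0.065,-0.007,0.57,0.05], force=15)

```text
t: 13.75
eef_pos: [0.6037, -0.0544, 0.0776]
ee_rot: [-3.14, 0.002, -2.899]
force: [4.5, -9.6, -2.8]
width: 0.012
gripper_force: 15.0
```

arm_command(series=[0,0,0,0,-0.08,0,0.05,0,0,0,0,-0.16,0,0.05,0,0,0,0,-0.24,0,0.05,0,0,0,0,-0.28,0,0.05,0,0,0,0,-0.3,0,0.05,0,0,0,0,-0.3,0,0.05])

```text
t: 14.5
eef_pos: [0.6106, -0.0827, 0.0775]
ee_rot: [-3.141, 0.002, -2.9]
force: [0.8, -0.2, 5.8]
width: 0.0117
gripper_force: 15.0
```

```bash
python3 -c "
from h import *
go(.029,-.16,.075)"
```

```text
t 14.5 rack [ 0.0302 -0.1601] 0.0775 F [ 0.8 -0.2  5.8] w 0.0117
turn [-0.     0.001  0.   ] shift [0.012 0.001 0.025]
```

arm_command(series=[0,0,0,0,-0.015,0,0.05,0,0,0,0,-0.03,0,0.05,0,0,0,0,-0.03,0,0.05])

```text
t: 14.88
eef_pos: [0.6107, -0.083, 0.0774]
ee_rot: [3.139, 0.002, -2.9]
force: [-4.2, 15.7, 10.1]
width: 0.0116
gripper_force: 15.0
```

The TCP advanced only 0.3 mm and the force rose to 16 N, so the keeper is at its shut stop. Release and retreat.

arm_command(series=[0,0,0,0,0.02,0,0.05,0,0,0,0,0.02,0,0.35,0,0,0,0,0.02,0,0.35,0,0,0,0,0.02,-0.3,0.35,0,0,0,0,0.02,-0.8,0.35,0,0,0,0.5,-0.5,-1,0.35,0,0,0,1,-1,-1,0.35,0,0,0,1,-1,-1,0.35])

```text
t: 15.88
eef_pos: [0.5353, -0.2084, 0.1768]
ee_rot: [3.141, -0.0, -2.902]
force: [0.4, 0.3, 0.8]
width: 0.0309
gripper_force: 0.0
```

```bash
python3 - <<'E'
from h import *
import cv2
go(.029,-.131,.075)
a=arm.grab_frame("scene")[150:310,200:460]; b=arm.grab_frame("side")[140:330,200:420]
cv2.imwrite("pics/c5.png",np.hstack([cv2.resize(a,(420,260),interpolation=cv2.INTER_CUBIC),cv2.resize(b,(370,260))]))
E
```

```text
t 15.875 rack [-0.0731 -0.2641] 0.1768 F [0.4 0.3 0.8] w 0.0309
turn [ 0.    -0.    -0.002] shift [-1.018  1.333  1.018]
```

View pics/c5.png

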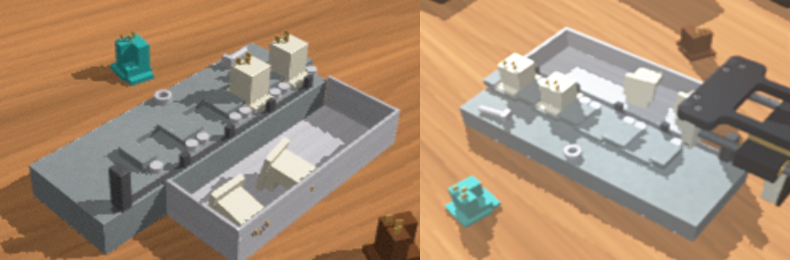

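The tray holds both relays, and the teeth are back in front of the lanes. I'll compare the knob's pixel position with the first picture before handing in.

```bash
python3 - <<'E'
from h import *
import cv2
for im in (cv2.imread("pics/scene0.png"),arm.grab_frame("scene")):
    m=(im[248:276,262:290].max(2)<75); ys,xs=np.nonzero(m); print(m.sum(),xs.mean()+262,ys.mean()+248)
E
```

```text
247 274.668016194332 265.2712550607287
230 273.8782608695652 265.61304347826086
```

```bash
python3 -c "
from station import arm
print(arm.job_done())"
```

```text
the job is handed in; nothing more can be done
None
```

The job is handed in: both chipped relays (lanes y = -87 and -29 mm) are in the tray, the two sound relays look fully home in the last pictures, and the keeper is shut against its stop. It took about 16 s; the judge returned no result.

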